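Pop the contact grill's plate loose and hold it back

TASK

The cold contact grill is being stripped for washing: with one finger press the release key at the right of its front, so that the ribbed plate springs up at its front edge, and with the other finger, standing in front of that edge, stop the loose plate before it slides down the sloping bed and out over the front of the grill. Only touch the plate, do not lift it, and leave the lid and the things around where they are. Finish while holding it so: the key still pressed down, the catches drawn back and the plate at rest against the finger with its front edge up, ready for someone to lift it out.

Things in the scene. Friction and masses are not known exactly. Their poses are not given: they have to be found in the camera images.
- grill: fixed aluminium contact grill, 310 wide (y) x 300 deep (x), lid standing open at the back. Origin: centre of its underside, on the worktop; x from front to back, y to its left seen from the front, z up. A black shoulder 54 wide on either side; the round dial, 28 across, on the left one is fixed and not used. The bed between them slopes 17 degrees down to the front
- bed (a point): frame of the sloping bed: origin in the plate's seat, 80 mm over the grill's origin; x up the slope, y as the grill's, z square to the bed. Seated plate: x -85 to 115. In front of it a bare apron, y within +-97, runs from x -91 to -150 (the grill's front), 6 mm below the seat, 48 to 30 mm over the worktop. Between them a lip 4 thick stands 4 mm above the seat
- grill_plate: loose dark ribbed plate, 200 long x 190 wide, about 0.6 kg; origin and axes are the grill's while seated. Two catches hold its front corners; once let go, sprung pins raise the front edge about 11 mm in 0.2 s, over the lip, and it slides to the front by its weight, 50 mm in about half a second, until stopped (about 1 N), guided by the shoulders. Its catches do not take it again
- plate_front (a point): middle of the top of the plate's front edge, an upright wall 14 high and 166 wide (moves with the plate). Seated: at (-85, 0, 68) mm in the grill's frame. Sprung up, before it slides, the edge spans about 66 to 79 mm above the worktop
- plate_rear (a point): middle of the plate's rear edge, on top of the 5 thick flange (moves with the plate)
- release_top (a point): centre of the top of the release key, which it moves with: grey ribbed block 34 (x) x 38 (y) mm on the right shoulder near the front, 12 mm proud. Unpressed at (-107, -128, 68) mm in the grill's frame: 33 mm outside the plate's right side and 22 mm ahead of its front edge, so fingers side by side along the grill's y stand on the key and in front of the plate
- release (a joint): travel of the key, straight down: 0 up, 0.008 m fully down; springs back; 2 N to start, about 5 N fully down (a little more while it draws the catches). The plate is let go at about 0.006
- lid_handle (a point): middle of the lid's handle bar, at the top of the open lid; leave alone
- spice_a: glass spice jar with black cap, 45 across, 105 high, to the left of the grill; origin under its centre; leave alone
- wooden_spoon: wooden spoon, 295 x 46 x 14, lying to the left of the grill; origin under its centre; leave alone
- lemon: lemon, 78 x 55 x 56, to the right of the grill; origin under its centre; leave alone
- tuna_tin: flat tin, 86 across, 40 high, to the right of the grill; origin under its centre; leave alone

How it is judged:
By the outcome, as a careful person would: the job done as asked, in the order asked, and still so for the second after the job is handed in, while the arm keeps its last pose, push and grip.
It also fails if it takes over 35 s, if anything falls off the work surface, if the arm or the gripper's body presses on something with over 40 N, if the wrist force passes 120 N, or if a joint passes its speed limit or range.

ROBOT

A 7-joint arm with a two-finger parallel gripper is mounted at the origin on a cart in front of the work surface, level with it; the furniture and walls round the work are solid. World frame = base frame: x ahead of the robot, y to its left, z up, the work surface at z = 0. Lengths are in m, angles in rad, forces in N, time in s.
With the tool pointing down it reaches from about 0.4 to 0.85 m from the base axis. Payload 6.9 kg.
Tool frame: the origin (TCP) lies on the centre line of the jaws, within the pads' length; the fingertips stand 14 mm ahead of it and the grasp point (between the pads) lies 5 mm behind it; z points along the fingers, y is the direction in which the jaws open and shut (so a half turn about z gives the same grasp; the last joint's range is limited). The gripper opens to 85 mm and grips with 20 to 120 N. Pads are 22 mm wide; open, the fingers measure 114 mm over their backs; the gripper's body (76 mm by 85 mm) begins 54 mm behind the grasp point. The pads swing forward as they close: fully open they stand 13 mm farther back than shut.
Start: joints at [1.417, 0.507, -0.238, 1.5, 0.126, 1.149, -0.155], TCP at [0.161, -0.604, 0.245] pointing down, gripper open.
Joint ranges: [-3.08, 3.08], [-0.24, 2.05], [-1.43, 1.35], [0, 2.5], [-1.52, 4.66], [0.17, 1.96], [-2.89, 2.89]. Speed limits (rad/s): [2.39, 2.39, 3.14, 3.14, 3.14, 3.14, 3.14].

INTERFACE

Orientations are given as a unit quaternion [w, x, y, z].
In Python, from workcell import r gives the robot as it stands. The module is installed in compiled form; this text tells all that it offers.
- The arm moves only by the tool move_arm, never from a script. Its arguments are lists of equal length, an entry for each row: "offset": the shift along the tool's x, y, z in cm, a list of three; "turn": the turn, a rotation vector about the tool's x, y, z in rad, a list of three; "grip": the finger opening in cm, from 0 to 8.54. A call has 1 to 12 rows; each row shifts and turns the commanded pose from where the row before left it, along the tool's axes as they then stand; what a row does not reach is not made up. A row lasts 1/12 s, in which the tool goes at most 41.7 mm and 7.16 degrees, less where a joint would pass 70% of its speed; a pose out of reach is approached as far as the arm can. A call is refused whole if a number of a shift passes 4.17 or a number of a turn 0.125, either way. A call with a gripper value outside its range is refused whole. The fingers move at their own pace and stop on an object; "grip_force" is the grip in N (left out, the last holds). Time passes only in rows, so rows that do not move let the fingers close. It gives the time, the measured TCP pose, the force and the opening at its end, in the units of the state.
- r.get_obs(): the state, without advancing time (a new reading comes with each control period).
- r.grab_frame(name): name is "scene" or "top" or "wrist"; returns (picture, depth): 384x512x3 uint8, red, green, blue; 384x512 float32, m along the optical axis (not along the pixel's ray), 0 where there is no reading.
- r.camera_model(name): a dict with "vfov" (degrees; the focal length in pixels is half the picture's height over the tangent of half this angle, whatever the lens; pixels are square), "cx", "cy" (the principal point, pixels), "k1" (the pictures are not rectified: a ray, as slopes to the right and down, at radius r is drawn at 1 + k1 r^2 times it, then the intrinsics apply), "extrinsics" (4x4, takes a point from world to camera coordinates). Camera axes: x right, y up, looking along -z (the intrinsics and any distortion apply to the point x, -y, -z); pixel columns grow to the right and rows downward; lengths in m; the calibration is good to about 2 mm. A picture is of the moment at which its call begins: read the wrist's pose just before it. camera_model takes no time and is no camera call; for the wrist camera it gives the pose at the moment of the call.
- r.finish_job(): hands the job in, once; it reports no verdict.
The state is a dict: "clock": time; "joints": joint angles; "joint_vel": joint speeds; "tau": joint torques, N m; "position": TCP position; "tcp_rot": TCP orientation; "ft_force": force on the tool from outside, world axes, zero at the start; "moment": the same for the moment, N m; "gripper_width": finger opening in m.
Only numpy, scipy, OpenCV 4.12 (cv2) and the standard library are available. Lean on these libraries where they do the work, as an engineer would, in place of code of your own. Each camera call takes 0.05 s, during which the arm holds its last target.

## Working session

There is one attempt and no reset: what is moved stays moved. The work goes in short steps, Python scripts to look and compute and a tool call to move; the robot and the scene stay as the last step left them, time stands still between calls to the robot, and variables do not carry over. Pictures are saved under pics/ and viewed, and the job is handed in when it is done.

Besides the shell and the picture viewer there is one more tool, called after ">>>" as a command line: name --argument value ..., lists and objects as JSON in quotes. move_arm: Moves the arm, as the interface text tells. Its arguments: {"type":"object","properties":{"offset":{"type":"array"},"turn":{"type":"array"},"grip":{"type":"array"},"grip_force":{"type":"number"}},"required":["offset","turn","grip"]}

```bash
mkdir -p pics; cat > h.py <<'E'
import numpy as np, cv2
from workcell import r
def grab(name,fn=None):
    m=r.camera_model(name); p,d=r.grab_frame(name)
    if fn: cv2.imwrite('pics/'+fn+'.png',cv2.cvtColor(p,cv2.COLOR_RGB2BGR))
    np.savez('pics/'+(fn or name)+'.npz',p=p,d=d,E=m['extrinsics'],v=m['vfov'],cx=m['cx'],cy=m['cy'],k1=m['k1'])
def load(fn): return np.load('pics/'+fn+'.npz')
def world(f,u,v,depth=None):
    h=f['p'].shape[0]; fl=h/2/np.tan(np.radians(f['v'])/2)
    K=np.array([[fl,0,f['cx']],[0,fl,f['cy']],[0,0,1.]])
    s=cv2.undistortPoints(np.array([[[u,v]]],float),K,np.array([f['k1'],0,0,0.],float))[0,0]
    d=f['d'][int(round(v)),int(round(u))] if depth is None else depth
    pc=np.array([s[0]*d,-s[1]*d,-d,1]); return (np.linalg.inv(f['E'])@pc)[:3]
def onz(f,u,v,z):
    a=world(f,u,v,0.0);b=world(f,u,v,1.0); t=(z-a[2])/(b[2]-a[2]); return a+t*(b-a)
E
python3 - <<'E'
from h import *
print(r.get_obs())
for n in('scene','top','wrist'): grab(n,n+'0')
for n in('scene','top','wrist'):
    f=load(n+'0');print(n,f['v'],f['k1'],np.linalg.inv(f['E'])[:3,3])
E
```

```text
{'clock': 0.0, 'joints': array([ 1.41653661,  0.50837727, -0.23751641,  1.50113415,  0.12571211,
        1.14888685, -0.15478795]), 'joint_vel': array([ 0.00256855, -0.00018848,  0.00132512,  0.00011364, -0.00196399,
       -0.00145705,  0.00061879]), 'tau': array([-5.37418491e-04, -6.20585275e+01, -2.18707770e+00, -2.49642795e+01,
        1.25718088e-02,  1.18818332e-02,  7.55146260e-06]), 'position': array([ 0.16032603, -0.60359637,  0.24440441]), 'tcp_rot': array([-8.96827235e-04,  9.91575294e-01,  1.29528426e-01, -1.38634768e-04]), 'ft_force': array([-0.21293367,  0.90641264,  0.19621126]), 'moment': array([0.06816943, 0.00627308, 0.02120403]), 'gripper_width': 0.08520234709495139}
scene 42.52160965640893 0.05923192263526941 [-0.06337403 -1.07916042  1.44014397]
top 45.770483187680114 0.007314024673379084 [0.21870992 0.10846457 1.57959036]
wrist 60.08246892755183 -0.07861561217343906 [ 0.24171315 -0.58073971  0.37411239]
```

View pics/scene0.png

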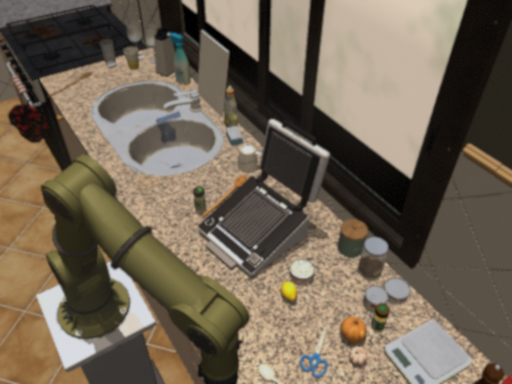

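View pics/top0.png

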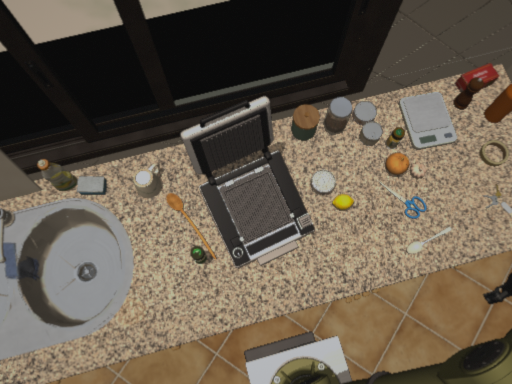

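View pics/wrist0.png

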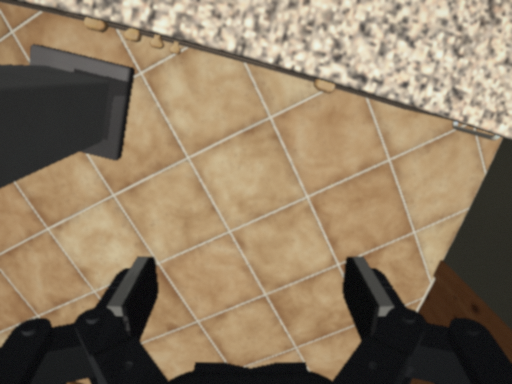

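```bash
python3 - <<'E'
from h import *
p=cv2.imread('pics/top0.png')[140:280,190:330]
cv2.imwrite('pics/c1.png',cv2.resize(p,None,fx=4,fy=4,interpolation=cv2.INTER_CUBIC))
p=cv2.imread('pics/scene0.png')[170:280,190:320]
cv2.imwrite('pics/c2.png',cv2.resize(p,None,fx=5,fy=5,interpolation=cv2.INTER_CUBIC))
E
```

```text
(no output)
```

View pics/c1.png

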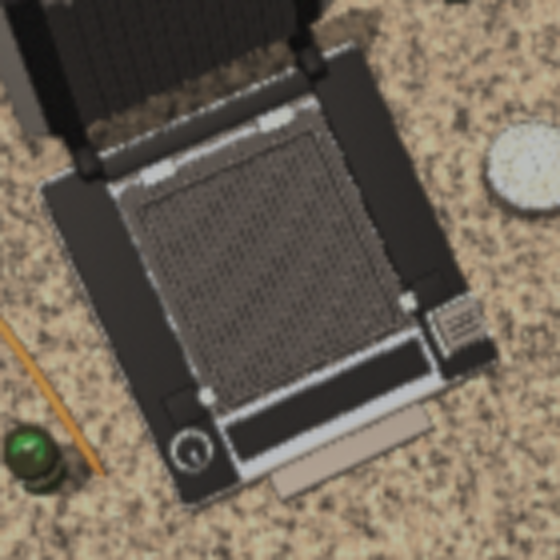

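View pics/c2.png

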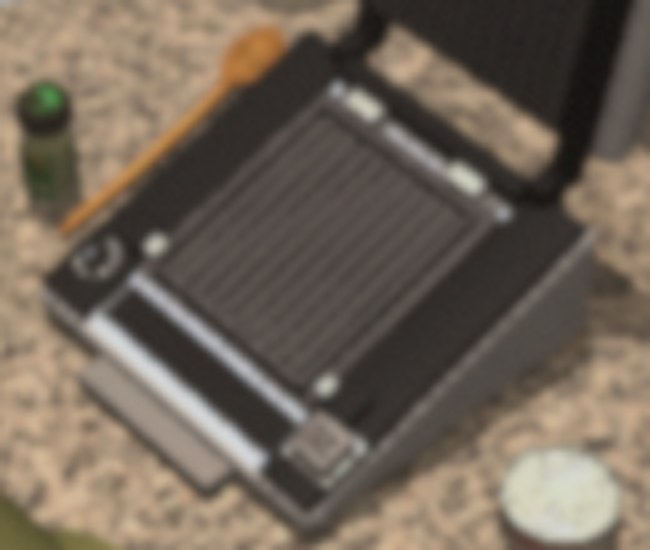

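```bash
python3 - <<'E'
from h import *
f=load('top0')
for n,u,v in [('key',305,220.75),('dial',238,252.5),('RL',202,187.5),('RR',279,153),('FL',238,264.5),('FR',312.5,229),('pinL',242,239),('pinR',292,215.5),('lipL',245.5,245),('lipR',294.5,223.5)]:
    print(n,world(f,u,v).round(4))
s=load('scene0')
for n,u,v in [('key',190+320/5,170+445/5),('dial',190+98/5,170+257/5),('pinR',190+326/5,170+385/5),('pinL',190+155/5,170+245/5)]:
    print('scene',n,world(s,u,v).round(4))
E
```

```text
key [ 0.5352 -0.1595  0.0671]
dial [0.4907 0.0893 0.0651]
RL [0.7247 0.1506 0.1258]
RR [ 0.7763 -0.1344  0.1251]
FL [0.4549 0.0995 0.0453]
FR [ 0.5053 -0.1799  0.0432]
pinL [0.5302 0.0647 0.0715]
pinR [ 0.5634 -0.1211  0.073 ]
lipL [0.5117 0.0579 0.0488]
lipR [ 0.5403 -0.1256  0.0439]
scene key [ 0.532  -0.1659  0.0685]
scene dial [0.4898 0.0788 0.0647]
scene pinR [ 0.5667 -0.1203  0.0653]
scene pinL [0.5331 0.0677 0.063 ]
```

>>> move_arm --offset '[[2.4,-1.9,0],[2.4,-1.9,0],[2.4,-1.9,0],[2.4,-1.9,0],[2.4,-1.9,0],[2.4,-1.9,0],[2.4,-1.9,0],[2.4,-1.9,0],[2.4,-1.9,0],[2.4,-1.9,0],[2.4,-1.9,0],[2.4,-1.9,0]]' --turn '[[0,0,0],[0,0,0],[0,0,0],[0,0,0],[0,0,0],[0,0,0],[0,0,0],[0,0,0],[0,0,0],[0,0,0],[0,0,0],[0,0,0]]' --grip '[8.54,8.54,8.54,8.54,8.54,8.54,8.54,8.54,8.54,8.54,8.54,8.54]'

```text
clock: 1.15
position: [0.3808, -0.3083, 0.2452]
tcp_rot: [-0.0, 0.992, 0.129, -0.0]
ft_force: [0.8, -0.3, -0.4]
gripper_width: 0.0854
```

>>> move_arm --offset '[[2.4,-1.9,0],[2.4,-1.9,0],[2.4,-1.9,0],[2.4,-1.9,0],[2.4,-1.9,0],[2,-1.9,0],[0,0,0],[0,0,0],[0,0,0],[0,0,0]]' --turn '[[0,0,0],[0,0,0],[0,0,0],[0,0,0],[0,0,0],[0,0,0],[0,0,0.08],[0,0,0],[0,0,0],[0,0,0]]' --grip '[8.54,8.54,8.54,8.54,8.54,8.54,8.54,8.54,8.54,8.54]'

```text
clock: 1.98
position: [0.4857, -0.1646, 0.2451]
tcp_rot: [0.0, 0.996, 0.09, -0.0]
ft_force: [-0.6, -0.6, 0.7]
gripper_width: 0.0855
```

```bash
python3 - <<'E'
from h import *
o=r.get_obs();print(o['clock'],o['position'],o['tcp_rot'],o['ft_force'],o['joints'])
grab('wrist','w1');p=cv2.imread('pics/w1.png')
cv2.imwrite('pics/w1b.png',cv2.resize(p,(800,600),interpolation=cv2.INTER_CUBIC))
E
```

```text
1.9833 [ 0.48569449 -0.16458299  0.24510869] [ 2.30446750e-04  9.95939382e-01  9.00252156e-02 -3.92272230e-04] [-0.64925905 -0.6013137   0.67930048] [ 0.55049509  0.34467338 -0.37675311  1.7897563   0.14585372  1.03497044
 -1.27141743]
```

View pics/w1b.png

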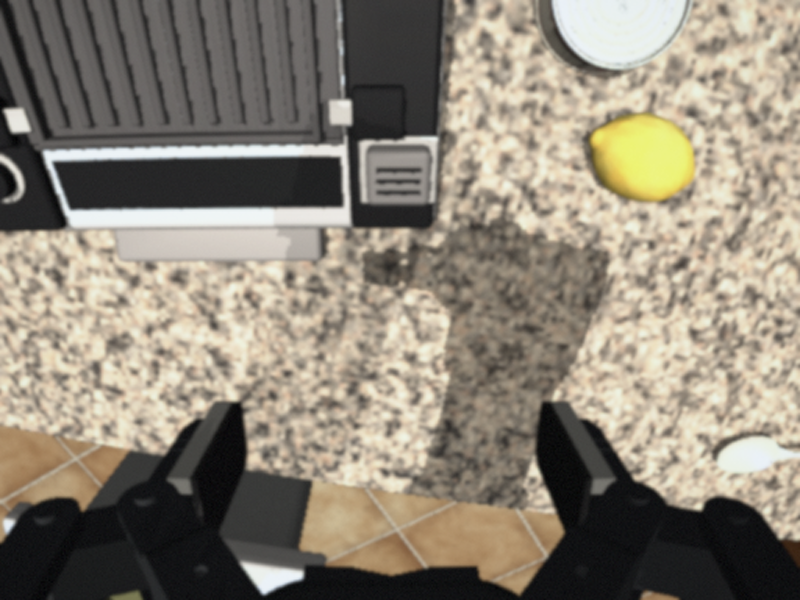

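```bash
python3 - <<'E'
from h import *
f=load('w1')
p=cv2.imread('pics/w1.png')[70:160,0:300]
cv2.imwrite('pics/w1c.png',cv2.resize(p[:,150:],None,fx=5,fy=5,interpolation=cv2.INTER_CUBIC))
for n,u,v in [('key',398,176),('pinR',341,112),('pinL',17,121),('frontL',72,222),('frontR',348,222),('FRcorner',431,223),('plateFrontL',80,141),('plateFrontR',310,138),('lipL',70,152),('lipR',340,150)]:
    print(n,world(f,u/1.5625,v/1.5625).round(4))
E
```

```text
key [ 0.5382 -0.158   0.0686]
pinR [ 0.5674 -0.1201  0.0697]
pinL [0.5329 0.0673 0.0704]
frontL [0.4666 0.0552 0.033 ]
frontR [ 0.4991 -0.132   0.0333]
FRcorner [ 5.025e-01 -1.901e-01 -1.000e-04]
plateFrontL [0.5272 0.0276 0.0711]
plateFrontR [ 0.5505 -0.1051  0.071 ]
lipL [0.5162 0.0476 0.0479]
lipR [ 0.5451 -0.1208  0.0456]
```

View pics/w1c.png

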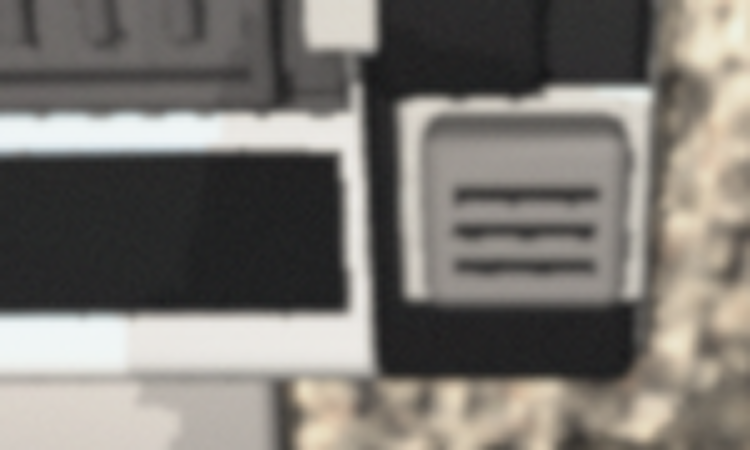

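>>> move_arm --offset '[[1.8,-1.55,0],[1.8,-1.55,0],[1.8,-1.53,0],[0,0,2],[0,0,2],[0,0,2],[0,0,2],[0,0,2],[0,0,2],[0,0,1],[0,0,0],[0,0,0]]' --turn '[[0,0,0],[0,0,0],[0,0,0],[0,0,0],[0,0,0],[0,0,0],[0,0,0],[0,0,0],[0,0,0],[0,0,0],[-0.05,0,0.005],[0,0,0]]' --grip '[8.54,8.54,8.54,8.54,8.54,8.54,8.54,8.54,8.54,8.54,8.54,8.54]'

```text
clock: 3.03
position: [0.5307, -0.1077, 0.1149]
tcp_rot: [0.025, 0.996, 0.088, 0.002]
ft_force: [0.4, 0.1, 0.1]
gripper_width: 0.0854
```

```bash
python3 - <<'E'
from h import *
from scipy.spatial.transform import Rotation as R
o=r.get_obs();print(o['clock'],o['position'],o['tcp_rot'],o['ft_force'])
print(R.from_quat(np.roll(o['tcp_rot'],-1)).as_matrix().round(3))
y=np.radians(10);c=np.array([[np.cos(y),np.sin(y)],[-np.sin(y),np.cos(y)]])
print('grill xy',c@(o['position'][:2]-[.6206,-.0143]))
grab('wrist','w2');p=cv2.imread('pics/w2.png')
cv2.imwrite('pics/w2b.png',cv2.resize(p,(800,600),interpolation=cv2.INTER_CUBIC))
grab('scene','s2');p=cv2.imread('pics/s2.png')[150:300,170:340]
cv2.imwrite('pics/s2b.png',cv2.resize(p,None,fx=4,fy=4,interpolation=cv2.INTER_CUBIC))
E
```

```text
3.0333 [ 0.53069069 -0.10772439  0.11486444] [0.02530022 0.99580886 0.08787198 0.00176753] [0.38283157 0.13729224 0.10654831]
[[ 0.985  0.175  0.008]
 [ 0.175 -0.983 -0.05 ]
 [-0.001  0.051 -0.999]]
grill xy [-0.10476636 -0.07639248]
```

View pics/w2b.png

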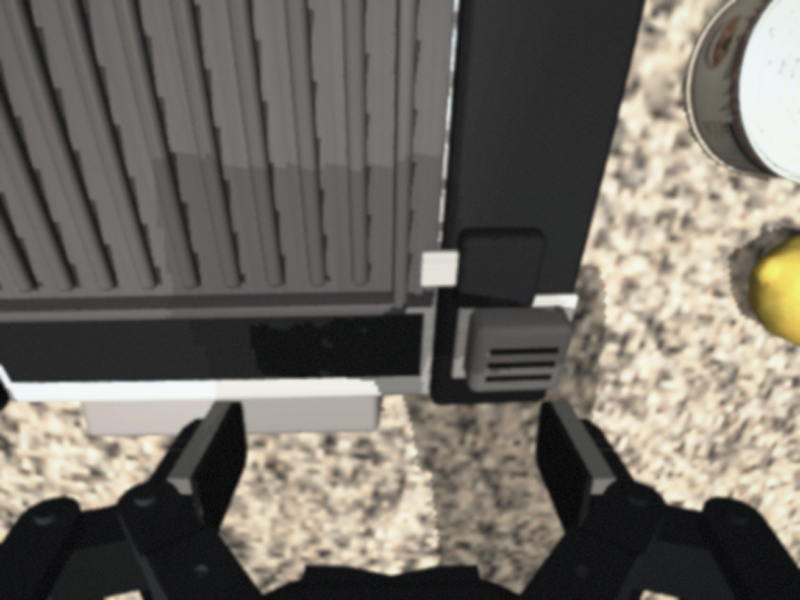

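View pics/s2b.png

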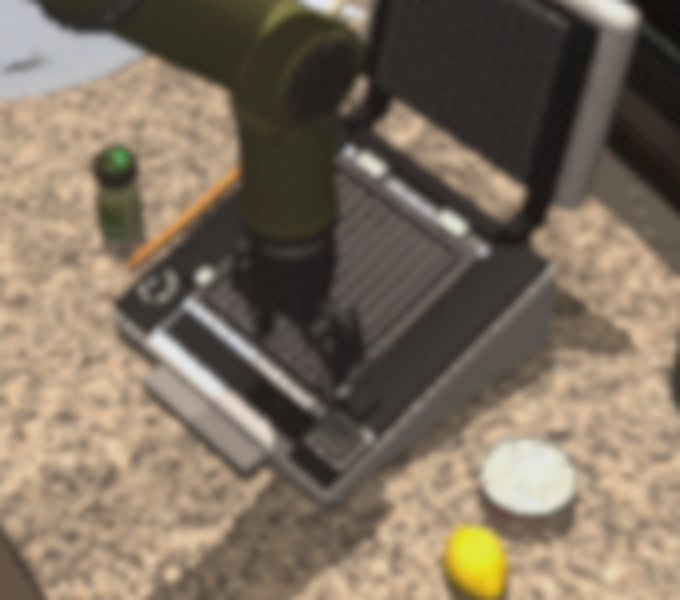

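```bash
python3 - <<'E'
from h import *
f=load('w2')
y=np.radians(10);c=np.array([[np.cos(y),np.sin(y)],[-np.sin(y),np.cos(y)]])
for n,u,v in [('keytop',520,338),('keyBL',478,312),('keyBR',565,310),('plateedge',400,297),('Rtip',560,408),('Rtip2',549,406),('Rtip3',570,408),('Rmid',570,450),('Ltip',225,408),('Ltip2',236,408),('Lmid',210,450),('padR bottom',605,485)]:
    w=world(f,u/1.5625,v/1.5625); print(n,w.round(4),'grill',(c@(w[:2]-[.6206,-.0143])).round(4))
E
```

```text
keytop [ 0.5474 -0.1538  0.073 ] grill [-0.0963 -0.1247]
keyBL [ 0.552  -0.1386  0.0642] grill [-0.0892 -0.1105]
keyBR [ 0.557  -0.1733  0.0609] grill [-0.0902 -0.1456]
plateedge [ 0.556  -0.1074  0.0725] grill [-0.0798 -0.0804]
Rtip [ 0.5494 -0.1488  0.1262] grill [-0.0935 -0.1201]
Rtip2 [ 0.5489 -0.1462  0.125 ] grill [-0.0935 -0.1175]
Rtip3 [ 0.5494 -0.1519  0.1257] grill [-0.094  -0.1231]
Rmid [ 0.5476 -0.1455  0.1432] grill [-0.0947 -0.1166]
Ltip [ 0.5337 -0.0602  0.1218] grill [-0.0935 -0.0301]
Ltip2 [ 0.5327 -0.0627  0.1195] grill [-0.0949 -0.0324]
Lmid [ 0.5337 -0.0612  0.1405] grill [-0.0937 -0.0311]
padR bottom [ 0.5465 -0.15    0.1541] grill [-0.0965 -0.1208]
```

>>> move_arm --offset '[[0,0.1,1],[0,0,1],[0,0,1],[0,0,0.8],[0,0,0],[0,0,0],[0,0,0]]' --turn '[[0,0,0],[0,0,0],[0,0,0],[0,0,0],[0,0,0],[0,0,0],[0,0,0]]' --grip '[8.54,8.54,8.54,8.54,8.54,8.54,8.54]'

```text
clock: 3.72
position: [0.5318, -0.1112, 0.0773]
tcp_rot: [0.025, 0.996, 0.087, 0.002]
ft_force: [-0.3, -0.2, -0.2]
gripper_width: 0.0853
```

```bash
python3 - <<'E'
from h import *
o=r.get_obs();print(o['clock'],o['position'],o['tcp_rot'],o['ft_force'],o['moment'])
grab('wrist','w3');p=cv2.imread('pics/w3.png')
cv2.imwrite('pics/w3b.png',cv2.resize(p,(800,600),interpolation=cv2.INTER_CUBIC))
f=load('w3')
y=np.radians(10);c=np.array([[np.cos(y),np.sin(y)],[-np.sin(y),np.cos(y)]])
for n,u,v in [('Rtip',560,408),('Rtip3',570,408),('Rmid',570,450),('Ltip',225,408),('Lmid',210,450)]:
    w=world(f,u/1.5625,v/1.5625); print(n,w.round(4),'grill',(c@(w[:2]-[.6206,-.0143])).round(4))
E
```

```text
3.7167 [ 0.53175916 -0.11116596  0.07731176] [0.02477716 0.99587384 0.0872737  0.00216596] [-0.3466206  -0.23552838 -0.19134018] [ 0.0334862  -0.02955021  0.03292148]
Rtip [ 0.5505 -0.1521  0.0889] grill [-0.0929 -0.1235]
Rtip3 [ 0.5507 -0.1551  0.0885] grill [-0.0933 -0.1265]
Rmid [ 0.549  -0.1486  0.1063] grill [-0.0938 -0.1199]
Ltip [ 0.5339 -0.0634  0.0829] grill [-0.0939 -0.0333]
Lmid [ 0.5343 -0.0645  0.1022] grill [-0.0937 -0.0344]
```

View pics/w3b.png

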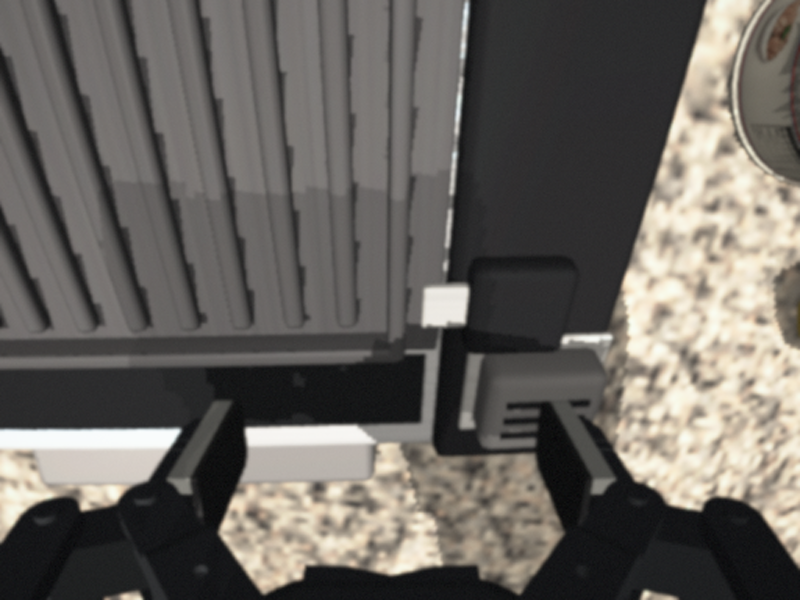

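>>> move_arm --offset '[[0,0,0.4],[0,0,0.3],[0,0,0],[0,0,0]]' --turn '[[0,0,0],[0,0,0],[0,0,0],[0,0,0]]' --grip '[8.54,8.54,8.54,8.54]'

```text
clock: 4.1
position: [0.5319, -0.1116, 0.0704]
tcp_rot: [0.025, 0.996, 0.087, 0.002]
ft_force: [0.6, -0.4, 0.7]
gripper_width: 0.0852
```

>>> move_arm --offset '[[0,0,0.2],[0,0,0],[0,0,0]]' --turn '[[0,0,0],[0,0,0],[0,0,0]]' --grip '[8.54,8.54,8.54]'

```text
clock: 4.35
position: [0.5319, -0.1117, 0.0685]
tcp_rot: [0.025, 0.996, 0.087, 0.002]
ft_force: [-0.5, 0.3, 2.0]
gripper_width: 0.0855
```

>>> move_arm --offset '[[0,0,0.2],[0,0,0],[0,0,0]]' --turn '[[0,0,0],[0,0,0],[0,0,0]]' --grip '[8.54,8.54,8.54]'

```text
clock: 4.6
position: [0.5319, -0.1117, 0.0665]
tcp_rot: [0.025, 0.996, 0.087, 0.002]
ft_force: [0.3, 0.1, 2.1]
gripper_width: 0.0855
```

```bash
python3 - <<'E'
from h import *
o=r.get_obs();print(o['clock'],o['position'],o['ft_force'],o['moment'])
grab('wrist','w4');p=cv2.imread('pics/w4.png')
cv2.imwrite('pics/w4b.png',cv2.resize(p,(800,600),interpolation=cv2.INTER_CUBIC))
E
```

```text
4.6 [ 0.53192128 -0.11165962  0.06645287] [0.32533335 0.14349237 2.1185622 ] [ 0.04915985 -0.03508973  0.01015752]
```

View pics/w4b.png

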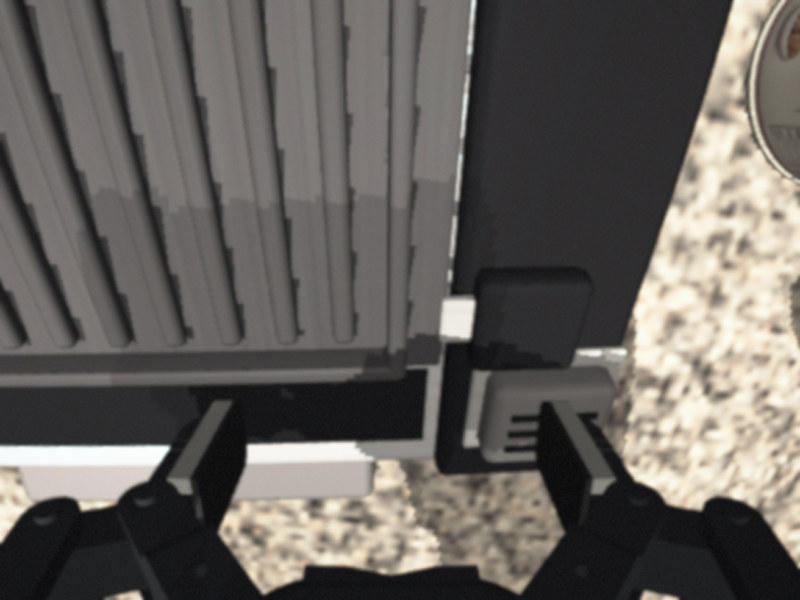

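>>> move_arm --offset '[[0,0,0.3],[0,0,0.2],[0,0,0],[0,0,0]]' --turn '[[0,0,0],[0,0,0],[0,0,0],[0,0,0]]' --grip '[8.54,8.54,8.54,8.54]'

```text
clock: 4.98
position: [0.532, -0.1117, 0.0618]
tcp_rot: [0.025, 0.996, 0.088, 0.003]
ft_force: [-1.7, 2.5, 9.5]
gripper_width: 0.0856
```

>>> move_arm --offset '[[0,0,0.15],[0,0,0],[0,0,0],[0,0,0]]' --turn '[[0,0,0],[0,0,0],[0,0,0],[0,0,0]]' --grip '[8.54,8.54,8.54,8.54]'

```text
clock: 5.32
position: [0.5321, -0.1118, 0.0613]
tcp_rot: [0.025, 0.996, 0.088, 0.003]
ft_force: [-5.0, 3.6, 20.1]
gripper_width: 0.0855
```

```bash
python3 - <<'E'
from h import *
o=r.get_obs();print(o['clock'],o['position'],o['ft_force'],o['moment'])
grab('wrist','w5');p=cv2.imread('pics/w5.png')
cv2.imwrite('pics/w5b.png',cv2.resize(p,(800,600),interpolation=cv2.INTER_CUBIC))
grab('scene','s5');p=cv2.imread('pics/s5.png')[150:300,170:340]
cv2.imwrite('pics/s5b.png',cv2.resize(p,None,fx=4,fy=4,interpolation=cv2.INTER_CUBIC))
E
```

```text
5.3167 [ 0.53212159 -0.11177894  0.06128028] [-4.96942403  3.63161336 20.14886254] [-0.29553322  0.71108799 -0.04792042]
```

View pics/w5b.png

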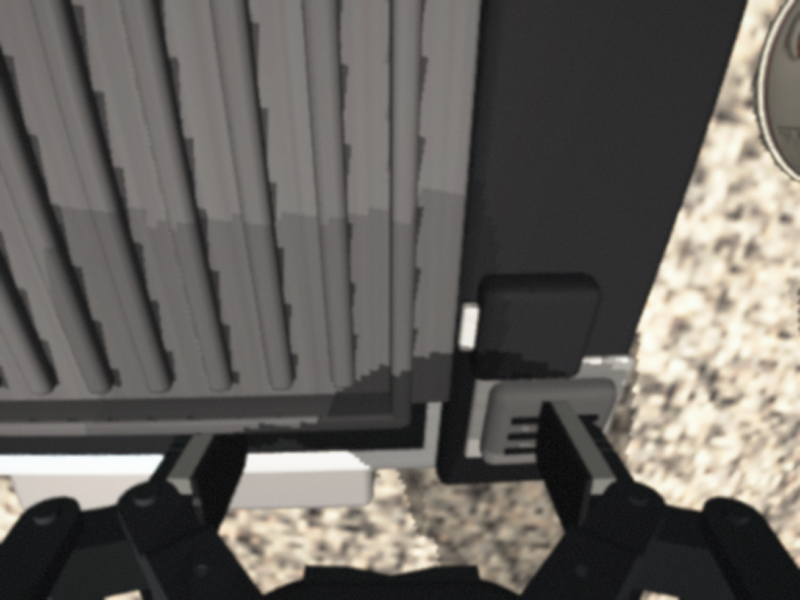

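View pics/s5b.png

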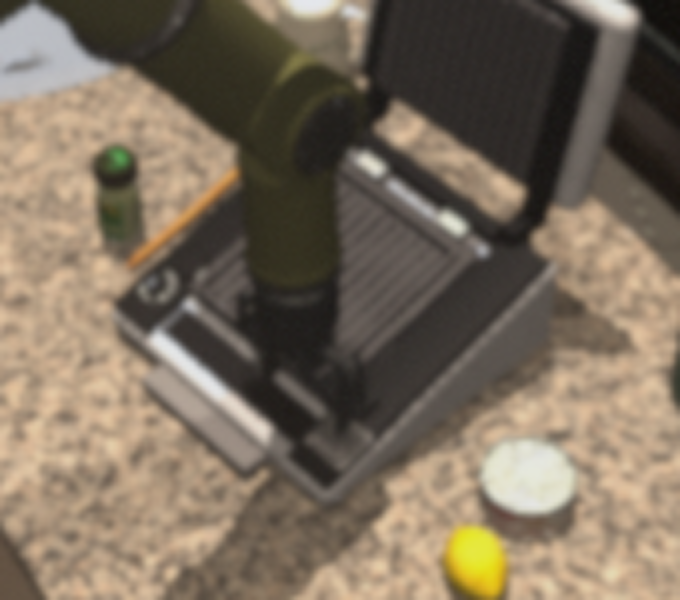

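>>> move_arm --offset '[[0,0,-0.11],[0,0,0],[0,0,0],[0,0,0],[0,0,0],[0,0,0]]' --turn '[[0,0,0],[0,0,0],[0,0,0],[0,0,0],[0,0,0],[0,0,0]]' --grip '[8.54,8.54,8.54,8.54,8.54,8.54]'

```text
clock: 5.92
position: [0.532, -0.1117, 0.0617]
tcp_rot: [0.025, 0.996, 0.088, 0.003]
ft_force: [-2.6, 2.2, 12.3]
gripper_width: 0.0857
```

```bash
python3 - <<'E'
from h import *
o=r.get_obs();print(o['clock'],o['position'],o['ft_force'],o['moment'],o['joint_vel'].round(4))
grab('wrist','w6');p=cv2.imread('pics/w6.png')
cv2.imwrite('pics/w6b.png',cv2.resize(p,(800,600),interpolation=cv2.INTER_CUBIC))
grab('top','t6');p=cv2.imread('pics/t6.png')[140:280,190:330]
cv2.imwrite('pics/t6b.png',cv2.resize(p,None,fx=4,fy=4,interpolation=cv2.INTER_CUBIC))
f=load('w6')
y=np.radians(10);c=np.array([[np.cos(y),np.sin(y)],[-np.sin(y),np.cos(y)]])
for n,u,v in [('front',300,426),('front',350,424),('front',100,431),('front',100,426),('front',50,425),('fing',205,445),('fing',200,460),('keyC',500,400),('keyB',520,390)]:
    w=world(f,u/1.5625,v/1.5625); print(n,w.round(4),'grill',(c@(w[:2]-[.6206,-.0143])).round(4))
E
```

```text
5.9167 [ 0.53203849 -0.11171161  0.06168328] [-2.62530696  2.18957478 12.25254197] [-0.09969675  0.3404572  -0.00642329] [ 0.0001  0.0015 -0.0019 -0.0025  0.002  -0.      0.0007]
front [ 0.5405 -0.0852  0.0806] grill [-0.0912 -0.0559]
front [ 0.5425 -0.0973  0.0801] grill [-0.0913 -0.0682]
front [ 0.5313 -0.0363  0.0809] grill [-0.0918 -0.0062]
front [ 0.5323 -0.0361  0.0803] grill [-0.0907 -0.0061]
front [ 0.5307 -0.0236  0.0807] grill [-0.0902  0.0065]
fing [ 0.5343 -0.0634  0.0847] grill [-0.0935 -0.0333]
fing [ 0.5341 -0.0638  0.0903] grill [-0.0937 -0.0337]
keyC [ 0.546  -0.1394  0.064 ] grill [-0.0952 -0.1102]
keyB [ 0.5494 -0.1448  0.0628] grill [-0.0928 -0.1162]
```

View pics/w6b.png

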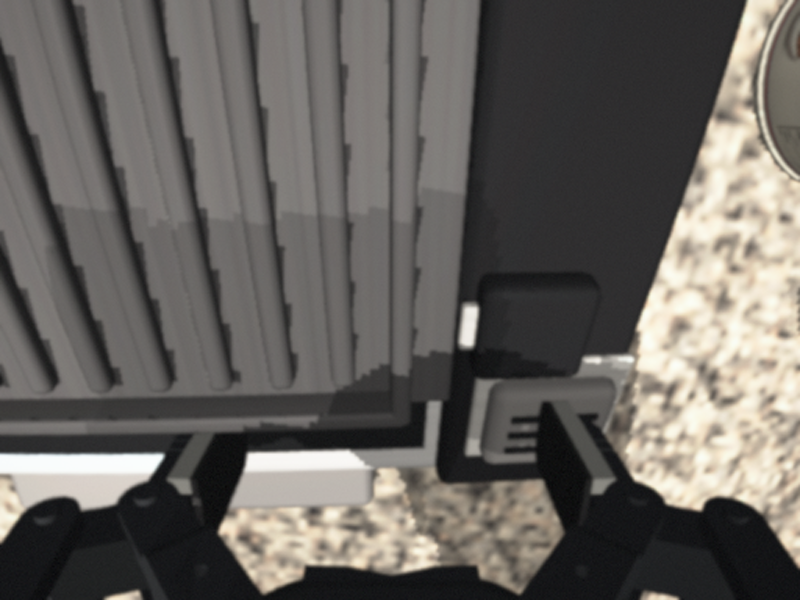

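View pics/t6b.png

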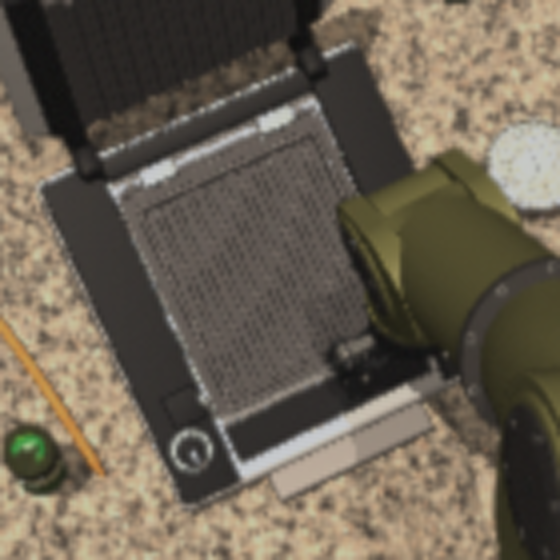

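```bash
python3 - <<'E'
from h import *
y=np.radians(10);c=np.array([[np.cos(y),np.sin(y)],[-np.sin(y),np.cos(y)]])
for fn in('w4','w5','w6'):
    f=load(fn)
    for u in (60,180,220,245):
      L=[]
      for v in range(225,285,1):
        w=world(f,u,v); L.append((v,*(c@(w[:2]-[.6206,-.0143])*1000).round(1),round(w[2]*1000,1)))
      # last row with z>0.064
      k=[l for l in L if l[3]>66 and l[1]<-70]
      print(fn,u,k[-3:])
ims=[]
for n in('w4','w6'):
    p=cv2.imread(f'pics/{n}.png')[215:335,60:280]; ims.append(cv2.resize(p,None,fx=2.4*1.5,fy=2.4,interpolation=cv2.INTER_CUBIC))
cv2.imwrite('pics/cmp.png',np.vstack(ims))
E
```

```text
w4 60 [(244, np.float64(-85.8), np.float64(1.4), np.float64(71.0)), (245, np.float64(-86.3), np.float64(1.5), np.float64(70.9)), (246, np.float64(-87.5), np.float64(2.4), np.float64(69.5))]
w4 180 [(242, np.float64(-85.9), np.float64(-49.4), np.float64(70.4)), (243, np.float64(-86.2), np.float64(-49.5), np.float64(70.7)), (244, np.float64(-87.2), np.float64(-49.2), np.float64(69.7))]
w4 220 [(241, np.float64(-85.8), np.float64(-66.2), np.float64(70.2)), (242, np.float64(-86.1), np.float64(-66.2), np.float64(70.7)), (243, np.float64(-86.4), np.float64(-66.2), np.float64(70.9))]
w4 245 [(241, np.float64(-85.8), np.float64(-76.8), np.float64(70.9)), (242, np.float64(-86.2), np.float64(-76.8), np.float64(71.0)), (243, np.float64(-86.8), np.float64(-76.8), np.float64(70.7))]
w5 60 [(276, np.float64(-92.7), np.float64(-3.7), np.float64(79.0)), (277, np.float64(-93.0), np.float64(-3.8), np.float64(79.3)), (278, np.float64(-93.0), np.float64(-4.1), np.float64(80.0))]
w5 180 [(273, np.float64(-90.8), np.float64(-51.4), np.float64(80.8)), (274, np.float64(-92.1), np.float64(-51.2), np.float64(
[... 548 characters left out ...]
64(-92.3), np.float64(-4.1), np.float64(80.2)), (277, np.float64(-92.9), np.float64(-3.9), np.float64(80.0))]
w6 180 [(272, np.float64(-91.3), np.float64(-51.2), np.float64(79.9)), (273, np.float64(-92.0), np.float64(-51.1), np.float64(79.5)), (274, np.float64(-92.4), np.float64(-51.1), np.float64(79.6))]
w6 220 [(272, np.float64(-91.3), np.float64(-66.7), np.float64(80.5)), (273, np.float64(-93.0), np.float64(-66.5), np.float64(78.6)), (274, np.float64(-92.2), np.float64(-66.6), np.float64(80.5))]
w6 245 [(271, np.float64(-90.9), np.float64(-76.3), np.float64(80.8)), (272, np.float64(-91.8), np.float64(-76.3), np.float64(80.1)), (273, np.float64(-92.4), np.float64(-76.3), np.float64(79.9))]
```

View pics/cmp.png

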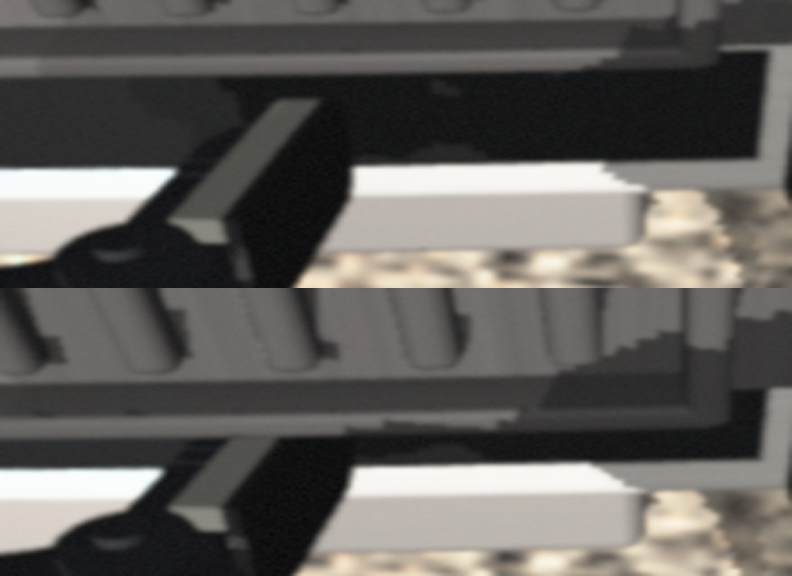

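```bash
python3 - <<'E'
from h import *
o=r.get_obs();print(o['clock'],o['position'],o['ft_force']);print(r.finish_job())
E
```

```text
6.0167 [ 0.53204401 -0.11174195  0.06167401] [-2.67468861  2.33040982 12.702333  ]
the job is handed in; nothing more can be done
None
```

I pressed the release key fully down with the right finger. The left finger stood in front of the plate's front edge and stopped it. I handed the job in while still holding both, at 6.0 s.

- **Key and catches:** the tool went about 8 mm down from first contact, to the key's stop. The right catch has drawn back into its cover in the wrist picture, and the left one no longer shows in the scene picture.
- **Plate:** its front edge measured about 9 mm higher than when seated. It slid about 6.5 mm over the lip and rests at x ≈ -93 mm in the grill's frame. The finger's face measured -93.7 mm, so they agree within the measuring error.
- **At rest:** the edge was in the same place in two pictures about 0.6 s apart.
- **Surroundings:** I saw no change to the lid, jar, spoon or tin in the last pictures. The lemon looked unmoved in the scene picture after the press, but I did not measure it.
- **Force:** the press briefly reached about 20 N once the key had bottomed. I backed off to about 12 N and held there. That is more than the roughly 5 N the key needs, but well under the limits.

One thing the checks could not settle is the plate's light push of about 1 N. It could not be separated from the sideways force of pressing the key, so contact with the finger rests on the pictures and depth readings.

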